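# Set the clearance of a stop screw

## Robot

A 7-joint arm with a two-finger parallel gripper is mounted at the origin on a cart in front of the work surface, level with it; the furniture and walls round the work are solid. World frame = base frame: x ahead of the robot, y to its left, z up, the work surface at z = 0. Lengths are in m, angles in rad, forces in N, time in s.
With the tool pointing down it reaches from about 0.4 to 0.85 m from the base axis. Payload 6.9 kg.
Tool frame: the origin (TCP) lies midway between the tips of the shut fingers; the grasp point (between the pads) lies behind it (ctrl.pinch_z is the z of the grasp point in the tool frame, in m); z points along the fingers, y is the line along which they close (so a half turn about z gives the same grasp; the last joint's range is limited). The gripper opens to 85 mm and grips with 20 to 120 N. Pads are 22 mm wide; open, the fingers measure 114 mm over their backs; the gripper's body (76 mm by 85 mm) begins 54 mm behind the grasp point. The pads swing forward as they close: fully open they stand 13 mm farther back than shut.
Start: joints at [-1.038, 0.507, -0.238, 1.5, 0.126, 1.149, -0.155], TCP at [0.259, 0.569, 0.231] pointing down, gripper open.
Joint ranges: [-3.08, 3.08], [-0.24, 2.05], [-1.43, 1.35], [0, 2.5], [-1.52, 4.66], [0.17, 1.96], [-2.89, 2.89]. Speed limits (rad/s): [2.39, 2.39, 3.14, 3.14, 3.14, 3.14, 3.14].

## Interface

Orientations are given as a unit quaternion [w, x, y, z].
In Python, from station import ctrl, get_state, vision, ticket, models gives the robot as it stands. Calls block until the motion is done:
- ctrl.movep(position, orientation): joint-space move of the TCP to a pose.
- ctrl.movel(position, frame=None, max_speed=0.15): straight line of the TCP; frame=None keeps the orientation; max_speed is the mean speed in m/s.
- ctrl.set_joints(angles): joint-space move.
- ctrl.ungrasp() and ctrl.close_gripper(force=None): open the fingers fully, or close them until they stop; force is the grip in N (None keeps the last).
- ctrl.pause(seconds).
- ctrl.ik(position, orientation): joint angles nearest the present ones, or None.
- get_state(): the state.
- vision.grab_frame(name): name is "scene" or "top" or "wrist"; returns (picture, depth): 400x640x3 uint8, blue, green, red; 400x640 float32, m along the optical axis (not along the pixel's ray), 0 where there is no reading.
- vision.camera_info(name): a dict with "mtx" (3x3 intrinsics, pixels), "R" (3x3) and "t" (3): a world point X has camera coordinates R X + t; the wrist camera has in their place "hand_eye" (4x4, takes a point from camera to tool coordinates, whose origin is the TCP and whose axes are the flange's). Camera axes: x right, y down, z forward; pixel columns grow to the right and rows downward; lengths in m; the calibration is good to about 2 mm. A picture is of the moment at which its call begins: read the wrist's pose just before it. camera_info takes no time and is no camera call.
A pose or a line that the arm cannot do raises ctrl.Unreachable and nothing moves.
- ticket.close_job(): hands the job in; it is judged then, once.
Trained networks look in the newest picture that a camera, given by its name, has taken for a name from the list of things; names that differ only in an ending like _2 or _b are one class to them, and where a whole thing is asked for, a point or a joint stands for the part that bears it (a point fixed in the world has none). Each returns a list of dicts, best first, with "p" (0 to 1); they miss things now and then, are a little off and sometimes report something else, mostly with a low value. They report only what shows in the picture. A call takes as long as a camera call. They do not tell look-alikes from the thing itself.
- models.recognise(camera, target): "point" ([column, row] in pixels, amid what is visible of it).
- models.masks_of(camera, target): "mask" (400x640 bool, what is visible of it) and "point" ([column, row] in pixels, amid what is visible of it).
The state is a dict: "time": time; "qpos": joint angles; "qd": joint speeds; "tau": joint torques, N m; "tcp_pos": TCP position; "eef_rot": TCP orientation; "contact_force": force on the tool from outside, world axes, zero at the start; "wrist_torque": the same for the moment, N m; "width": finger opening in m; "gripper_force": force on a finger pad.
Only numpy, scipy, OpenCV 4.12 (cv2) and the standard library are available. Lean on these libraries where they do the work, as an engineer would, in place of code of your own. Each camera call takes 0.05 s, during which the arm holds its last target. There are 200 camera calls.

## Task

On the aluminium stop block, turn the wing-headed stop screw down (clockwise seen from above) until you feel its tip bottom on the pad below, without forcing it any further, so that the brass bush it runs in does not turn. Then back it off by a quarter of a turn and let go of it. Leave the cap, the bar and the case that lie beside the block where they are.

Things in the scene. Friction and masses are not known exactly. Their poses are not given: they have to be found in the camera images.
- stop_block: C-shaped aluminium block, fixed to the desk. Origin on the desk under the vertical screw axis; x points to the column at its closed back. Foot x -34 to +62 mm, y +-28 mm, 12 mm high; column x 31 to 57 mm; top arm x -25 to +57 mm, y +-22 mm, top face 66 mm above the desk, with black ticks every 30 degrees round the screw (radius 18 mm) and two 3 mm screw heads at x = 45 mm.
- wing (a point): Centre of the flat steel wing head of the stop screw, on its axis, 95 mm above the desk. The wing is 36 mm long along this point's x, 10 mm thick along y, 24 mm high (83 to 107 mm above the desk), with a black dot on top at its +x end; its yaw is the angle of the screw. Under it sits a collar 18 mm wide (78 to 83 mm).
- screw_tip (a point): Lower end of the screw's 8 mm shank, on its axis. Right-hand thread, 1.25 mm a turn; clockwise from above (falling yaw) lowers it. It starts 0.1 to 0.4 turn above the stop, at a different stop yaw each time, which no pose tells. It turns freely with about 0.04 N m, then stops hard; 0.1 to 0.3 N m about the vertical shows the stop. It turns at most 0.88 turn above the stop.
- anvil_pad (a point): Top of the small dark steel pad under the screw, 22 mm above the desk, fixed in the block, z up. The screw is bottomed when the tip is on it; the gap is 0.31 mm after a quarter turn, much smaller than the readings' noise.
- bush (a joint): Angle of the hexagonal brass bush (23 mm over flats, 5 mm high, on the arm's top face, 66 to 71 mm above the desk) in which the screw runs, 0 at the start. It is a press fit: it stays put unless the screw is forced against its stop with more than 0.5 N m, when it turns along (negative is clockwise from above).
- lens_cap: Black dust cap, 42 mm across, 8 mm high, lying near the block. Bystander. Origin at the centre of its underside.
- clamp_fork: Black clamping bar 22 x 64 x 8 mm lying near the block. Bystander. Origin at the centre of its underside.
- objective_case: Black round case, 38 mm across, 48 mm high, standing near the block. Bystander. Origin at the centre of its underside.
Things that resemble listed ones, but are neither listed nor needed, are in the scene too. Of the things that look like the stop_block, the larger one is meant.

How it is judged:
By the outcome, as a careful person would: the job done as asked, in the order asked, and still so for the second after the job is handed in, with the robot touching nothing.
It also fails if it takes over 72 s, if anything falls off the work surface, if the arm or the gripper's body presses on something with over 40 N, if the wrist force passes 120 N, or if a joint passes its speed limit or range.

## Working session

There is one attempt and no reset: what is moved stays moved. The work goes in short steps, each a Python script; the robot and the scene stay as the last script left them, time stands still between calls to the robot, and variables do not carry over. Pictures are saved under pics/ and viewed, at most 10 in all, crops included, and the job is handed in when it is done.

```bash
ls; mkdir -p pics
cat > h.py <<'E'
import numpy as np, cv2
from station import ctrl, get_state, vision, ticket, models
from scipy.spatial.transform import Rotation as Rn
def pose():
    s=get_state(); q=np.array(s["eef_rot"]); return np.array(s["tcp_pos"]), Rn.from_quat(q[[1,2,3,0]]).as_matrix()
def cam(name):
    """returns K, Rcw, tcw (cam->world)"""
    i=vision.camera_info(name); K=np.array(i["mtx"])
    if "hand_eye" in i:
        p,R=pose(); H=np.array(i["hand_eye"]); return K,R@H[:3,:3],R@H[:3,3]+p
    R=np.array(i["R"]); return K,R.T,-R.T@np.array(i["t"])
def world(c,px,d):
    K,R,t=c; px=np.atleast_2d(px); d=np.atleast_1d(d)
    r=np.c_[(px[:,0]-K[0,2])/K[0,0],(px[:,1]-K[1,2])/K[1,1],np.ones(len(px))]
    return (r*d[:,None])@R.T+t
def cloud(c,depth,mask):
    v,u=np.nonzero(mask&(depth>0)); return world(c,np.c_[u,v],depth[v,u])
def onplane(c,px,z):
    K,R,t=c; r=R@np.array([(px[0]-K[0,2])/K[0,0],(px[1]-K[1,2])/K[1,1],1]); return t+r*(z-t[2])/r[2]
def down(yaw): # tool z down, tool x at yaw
    c,s=np.cos(yaw),np.sin(yaw)
    m=np.array([[c,s,0],[s,-c,0],[0,0,-1]]); q=Rn.from_matrix(m).as_quat(); return q[[3,0,1,2]]
E
python3 - <<'E'
from h import *
print(get_state()["time"],ctrl.pinch_z)
ims=[]
for n in ["scene","top"]:
    c=cam(n); im,d=vision.grab_frame(n); cv2.imwrite(f"pics/{n}0.png",im)
    for t in ["stop_block","wing","lens_cap","clamp_fork","objective_case","bush"]:
        for r in models.masks_of(n,t)[:4]:
            P=cloud(c,d,r["mask"]); 
            print(n,t,round(r["p"],2),np.round(r["point"]),np.median(P,0).round(3) if len(P) else None, np.percentile(P,98,axis=0).round(3) if len(P) else None, r["mask"].sum())
print(get_state()["time"])
E
```

```text
pics
0.0 -0.0187
scene stop_block 0.93 [326. 222.] [0.534 0.186 0.048] [0.586 0.211 0.109] 2487
scene stop_block 0.93 [278. 291.] [0.435 0.323 0.042] [0.475 0.345 0.083] 1768
scene wing 0.76 [335. 203.] [0.531 0.176 0.101] [0.544 0.192 0.11 ] 281
scene lens_cap 0.95 [359. 262.] [0.463 0.162 0.01 ] [0.484 0.18  0.012] 418
scene clamp_fork 0.81 [301. 260.] [0.506 0.241 0.011] [0.543 0.251 0.014] 359
scene objective_case 0.93 [367. 212.] [0.543 0.105 0.04 ] [0.567 0.116 0.053] 591
scene bush 0.83 [332. 205.] [0.531 0.177 0.094] [0.541 0.191 0.11 ] 353
scene bush 0.82 [281. 279.] [0.434 0.318 0.073] [0.449 0.324 0.084] 260
top stop_block 0.68 [246. 233.] [0.449 0.315 0.049] [0.481 0.34  0.082] 884
top wing 0.7 [329. 187.] [0.536 0.173 0.105] [0.547 0.188 0.11 ] 168
top lens_cap 0.61 [334. 226.] [0.467 0.16  0.008] [0.485 0.178 0.011] 358
top clamp_fork 0.8 [291. 202.] [0.512 0.24  0.008] [0.541 0.251 0.012] 377
top objective_case 0.8 [367. 179.] [0.552 0.1   0.048] [0.573 0.116 0.052] 372
top bush 0.71 [328. 185.] [0.534 0.176 0.105] [0.546 0.191 0.109] 212
top bush 0.51 [246. 241.] [0.437 0.315 0.079] [0.449 0.322 0.083] 115
0.7
```

Run:
```python
import cv2,numpy as np
a=cv2.imread("pics/scene0.png")[160:330,230:400]; b=cv2.imread("pics/top0.png")[130:300,220:390]
cv2.imwrite("pics/c1.png",np.hstack([cv2.resize(x,(400,400),interpolation=cv2.INTER_CUBIC) for x in (a,b)]))
```

```text
(no output)
```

View pics/c1.png

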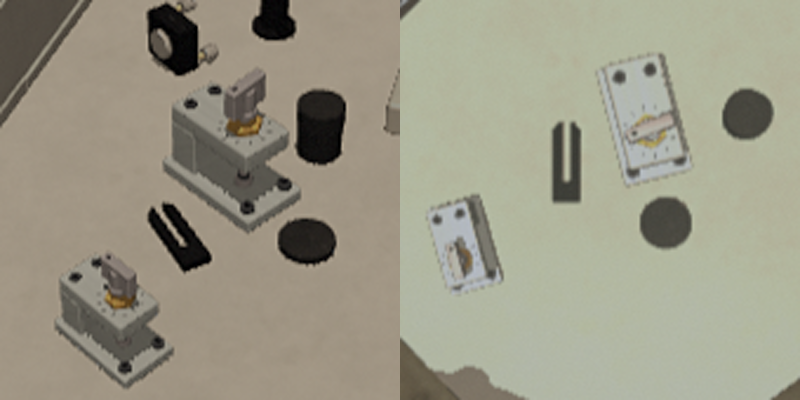

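View pics/scene0.png

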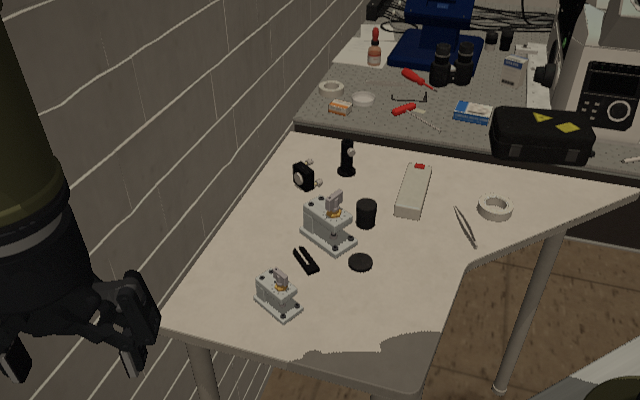

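Candidates: the large block with its wing at scene (335,203), and a smaller look-alike at scene (281,279). I choose the large one, at about (0.535, 0.174), and check it from close above.

Run:
```python
from h import *
p,R=pose(); print("yaw",np.degrees(np.arctan2(R[1,0],R[0,0])), R.round(2).tolist())
print(np.array(vision.camera_info("wrist")["hand_eye"]).round(3).tolist())
for yaw in range(-180,180,30):
    for z in (0.087,):
        q=ctrl.ik([.536,.174,z],down(np.radians(yaw))); print(yaw,z,None if q is None else np.round(q,2))
```

```text
yaw 155.54630872870632 [[-0.91, 0.41, -0.0], [0.41, 0.91, 0.0], [0.0, 0.0, -1.0]]
[[-0.0, -0.962, -0.272, 0.069], [1.0, -0.0, 0.001, -0.001], [-0.001, -0.272, 0.962, -0.142], [0.0, 0.0, 0.0, 1.0]]
-180 0.087 [-0.19  0.57 -0.25  1.85  0.2   0.74  1.01]
-150 0.087 [-0.12  0.58 -0.37  1.85  0.3   0.76  1.45]
-120 0.087 [-0.02  0.61 -0.52  1.85  0.41  0.8   1.86]
-90 0.087 [ 0.05  0.63 -0.65  1.85  0.51  0.83  2.29]
-60 0.087 [ 0.14  0.67 -0.8   1.84  0.61  0.89  2.71]
-30 0.087 [-0.98  0.87  1.15  1.86 -0.92  1.07 -1.54]
0 0.087 [-0.62  0.6   0.42  1.85 -0.34  0.76 -1.59]
30 0.087 [-0.56  0.59  0.32  1.85 -0.26  0.74 -1.15]
60 0.087 [-0.5   0.58  0.22  1.85 -0.18  0.73 -0.71]
90 0.087 [-0.42  0.57  0.1   1.85 -0.08  0.73 -0.28]
120 0.087 [-0.34  0.57 -0.02  1.85  0.02  0.73  0.15]
150 0.087 [-0.27  0.57 -0.14  1.85  0.11  0.73  0.58]
```

Run:
```python
from h import *
ctrl.movep([.536,.174,.20],down(np.radians(98)))
c=cam("wrist"); im,d=vision.grab_frame("wrist"); cv2.imwrite("pics/w1.png",im); np.save("d1.npy",d); np.savez("c1.npz",K=c[0],R=c[1],t=c[2])
print(get_state()["time"],np.round(get_state()["qpos"],2))
for t in ["wing","bush","stop_block"]:
    for r in models.masks_of("wrist",t)[:3]:
        P=cloud(c,d,r["mask"]); print(t,round(r["p"],2),np.round(r["point"]),np.median(P,0).round(4),r["mask"].sum())
        if t=="wing":
            T=P[(P[:,2]>.098)&(P[:,2]<.116)]; print(len(T),np.percentile(T[:,2],[5,50,95]).round(4))
            rc=cv2.minAreaRect((T[:,:2]*1000).astype(np.float32)); print(rc)
```

```text
2.5083 [-0.41  0.44  0.08  1.72 -0.04  0.99 -0.18]
wing 0.55 [322. 195.] [0.5343 0.1771 0.1061] 964
778 [0.1006 0.1064 0.1076]
((534.4617919921875, 174.36575317382812), (14.114164352416992, 36.20934295654297), 30.661272048950195)
bush 0.88 [323. 192.] [0.535  0.1773 0.1057] 1157
stop_block 0.97 [336. 175.] [0.5465 0.186  0.0654] 7034
```

View pics/w1.png

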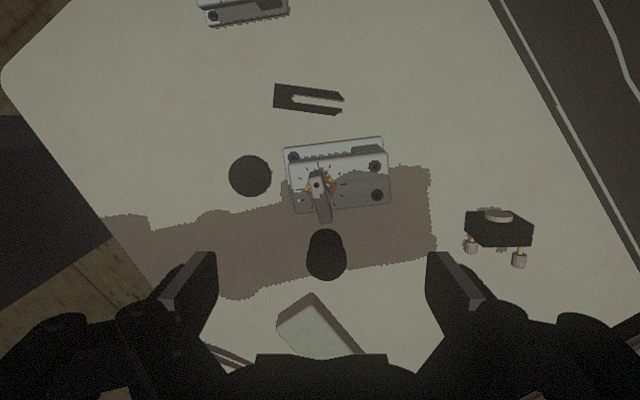

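The wing on the large block is at (322,195), with its dot end at about (317,185) towards world +y. The cap (250,176), case (326,255) and bar (308,98) are clear of it. I refine the wing yaw from its top face.

Run:
```python
from h import *
z=np.load("c1.npz"); c=(z["K"],z["R"],z["t"]); d=np.load("d1.npy"); im=cv2.imread("pics/w1.png")
m=np.zeros(d.shape,bool); m[160:230,295:350]=1
P=cloud(c,d,m)
for lo in (.103,.105):
    T=P[(P[:,2]>lo)&(P[:,2]<.115)]; print(len(T),np.round(T[:,2].mean(),4))
    T2=T[:,:2]*1000; print(cv2.minAreaRect(T2.astype(np.float32)))
    w,v=np.linalg.eigh(np.cov(T2.T)); a=v[:,1]; a=a*np.sign(a[1]); print(T2.mean(0),np.degrees(np.arctan2(a[1],a[0])))
    b=(T2-T2.mean(0))@v; print(np.ptp(b,axis=0))
cv2.imwrite("pics/w1c.png",cv2.resize(im[130:240,260:420],(800,550),interpolation=cv2.INTER_CUBIC))
```

```text
689 0.1064
((534.3862915039062, 174.1134490966797), (10.077814102172852, 36.3835563659668), 22.57274627685547)
[534.18109784 175.00688105] 112.58982453963263
[10.08102413 36.38272555]
651 0.1065
((534.2874145507812, 174.3623046875), (9.935922622680664, 35.86878204345703), 22.291257858276367)
[534.18262961 174.81417517] 112.44121072052727
[ 9.97088233 35.86995353]
```

View pics/w1c.png

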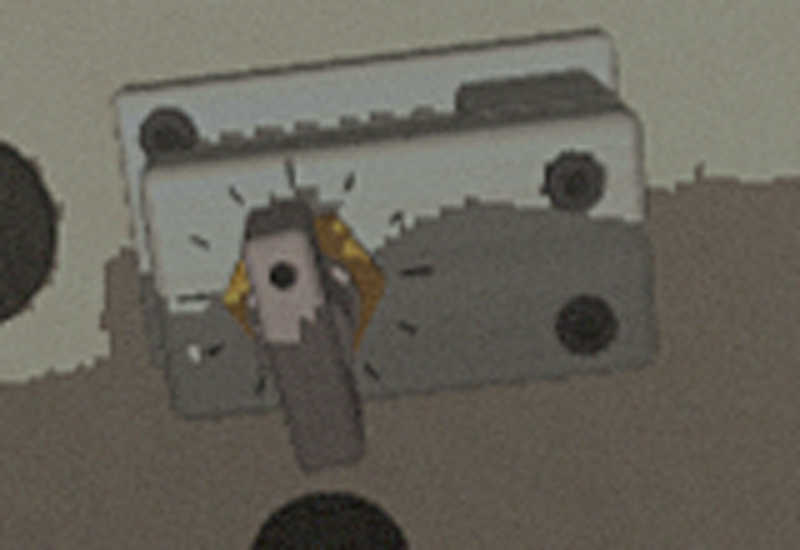

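Run:
```python
from h import *
yaw=np.radians(112.4)
ctrl.movep([.5343,.1744,.15],down(yaw)); ctrl.movel([.5343,.1744,.0875],max_speed=.1)
def st(): 
    s=get_state(); p,R=pose(); print(round(s["time"],2),p.round(4),round(np.degrees(np.arctan2(R[1,0],R[0,0])),2),np.round(s["contact_force"],2),np.round(s["wrist_torque"],3),round(s["width"],4),np.round(s["gripper_force"],1))
st(); ctrl.close_gripper(40); st(); ctrl.pause(.3); st()
q=np.array(get_state()["qpos"]); print(q.round(3))
q[6]-=np.radians(3); ctrl.set_joints(q); st(); q[6]-=np.radians(3); ctrl.set_joints(q); st()
```

```text
3.76 [0.5349 0.1746 0.0883] 112.37 [-0.64  0.82  0.16] [ 0.003  0.032 -0.039] 0.0856 0.0
4.43 [0.5349 0.1746 0.0878] 112.4 [1.86 0.89 2.16] [ 0.087 -0.372  0.036] 0.0088 42.8
4.73 [0.5349 0.1746 0.0878] 112.4 [2.08 0.92 1.82] [ 0.215 -0.504  0.052] 0.0089 43.0
[-0.366  0.563  0.011  1.854 -0.009  0.724  0.041]
4.98 [0.5349 0.1746 0.0878] 109.47 [1.51 0.83 2.14] [ 0.156 -0.384 -0.108] 0.0093 42.9
5.23 [0.5349 0.1746 0.0878] 106.52 [1.22 1.07 1.31] [ 0.179 -0.378  0.026] 0.0091 42.9
```

```bash
cat >> h.py <<'E'
def meas(n=8,dt=.02):
    T=[];F=[];Y=[];A=[]
    for _ in range(n):
        ctrl.pause(dt); s=get_state(); T.append(s["wrist_torque"]);F.append(s["contact_force"]);A.append(s["tau"][6]);_,R=pose();Y.append(np.degrees(np.arctan2(R[1,0],R[0,0])))
    return np.mean(T,0),np.std(np.array(T)[:,2]),np.mean(F,0),np.mean(Y),np.mean(A)
E
python3 - <<'E'
from h import *
q=np.array(get_state()["qpos"]); log=[]
b=meas(); print("base",b[0].round(3),b[1].round(3),round(b[3],2),round(b[4],3))
for k in range(20):
    q[6]-=np.radians(2); ctrl.set_joints(q); m=meas()
    print(k,round(np.degrees(q[6]),2),"yaw",round(m[3],2),"Tz",round(m[0][2],3),"sd",round(m[1],3),"F",m[2].round(1),"tau7",round(m[4],3))
    if m[0][2]>.11: break
print(get_state()["time"])
E
```

```text
base [ 0.145 -0.403 -0.032] 0.032 106.52 -0.031
0 -5.56 yaw 104.59 Tz -0.043 sd 0.034 F [1.9 0.8 1.6] tau7 -0.005
1 -7.56 yaw 102.58 Tz -0.039 sd 0.027 F [2.  0.8 1.9] tau7 -0.011
2 -9.56 yaw 100.58 Tz -0.048 sd 0.022 F [2.3 0.8 1.7] tau7 -0.012
3 -11.56 yaw 98.58 Tz -0.036 sd 0.013 F [1.9 0.8 1.7] tau7 -0.012
4 -13.56 yaw 96.58 Tz -0.039 sd 0.047 F [1.8 1.1 1.9] tau7 -0.012
5 -15.56 yaw 94.58 Tz -0.038 sd 0.024 F [2.2 0.9 2. ] tau7 -0.012
6 -17.56 yaw 92.58 Tz -0.04 sd 0.032 F [2.1 1.2 1.6] tau7 -0.012
7 -19.56 yaw 90.58 Tz -0.037 sd 0.022 F [2.2 1.3 1.8] tau7 -0.012
8 -21.56 yaw 88.58 Tz -0.036 sd 0.015 F [2.6 1.3 1.6] tau7 -0.012
9 -23.56 yaw 86.58 Tz -0.057 sd 0.028 F [2.2 1.3 1.7] tau7 -0.012
10 -25.56 yaw 84.58 Tz -0.041 sd 0.035 F [2.3 1.3 1.4] tau7 -0.012
11 -27.56 yaw 82.58 Tz -0.03 sd 0.022 F [2.5 1.8 1.3] tau7 -0.012
12 -29.56 yaw 80.58 Tz -0.037 sd 0.024 F [2.4 1.9 1.5] tau7 -0.012
13 -31.56 yaw 78.58 Tz -0.024 sd 0.035 F [2.7 1.9 1.5] tau7 -0.012
14 -33.56 yaw 76.58 Tz -0.028 sd 0.029 F [2.8 1.9 1.5] tau7 -0.012
15 -35.56 yaw 74.58 Tz -0.034 sd 0.033 F [2.7 2.2 1.6] tau7 -0.012
16 -37.56 yaw 72.58 Tz -0.04 sd 0.029 F [2.9 2.  1.3] tau7 -0.012
17 -39.56 yaw 70.58 Tz -0.048 sd 0.032 F [3.  2.3 1.3] tau7 -0.012
18 -41.56 yaw 68.58 Tz -0.054 sd 0.021 F [2.6 2.4 1.6] tau7 -0.012
19 -43.56 yaw 66.58 Tz -0.022 sd 0.037 F [3.4 2.3 1.3] tau7 -0.012
13.0333
```

Run:
```python
from h import *
q=np.array(get_state()["qpos"])
for k in range(52):
    q[6]-=np.radians(2); ctrl.set_joints(q); m=meas(6)
    if k%6==0 or abs(m[0][2])>.075: print(k,round(np.degrees(q[6]),2),"yaw",round(m[3],2),"Tz",round(m[0][2],3),"F",m[2].round(1),"tau7",round(m[4],3),round(get_state()["width"],4))
    if abs(m[0][2])>.1 or abs(m[3]-np.degrees(q[6])-110.14)>.4: break
print(get_state()["time"])
```

```text
0 -45.51 yaw 64.63 Tz -0.03 F [3.2 2.  1.5] tau7 -0.024 0.0088
6 -57.51 yaw 52.63 Tz -0.023 F [3.2 2.  1.3] tau7 -0.024 0.009
12 -69.51 yaw 40.63 Tz -0.022 F [4.1 2.4 0.8] tau7 -0.024 0.009
18 -81.51 yaw 28.64 Tz -0.049 F [4.8 2.6 1.3] tau7 -0.001 0.0091
24 -93.51 yaw 16.64 Tz -0.023 F [4.9 2.5 0.9] tau7 -0.001 0.0087
30 -105.51 yaw 4.64 Tz -0.034 F [4.3 2.5 1.1] tau7 -0.0 0.0086
36 -117.51 yaw -7.36 Tz 0.003 F [4.8 2.2 0.7] tau7 -0.0 0.009
38 -121.51 yaw -11.34 Tz 0.129 F [4.9 2.2 1. ] tau7 -0.14 0.0085
26.6833
```

Run:
```python
from h import *
m=meas(10); print("at stop",m[0].round(3),round(m[3],2),round(m[4],3))
q=np.array(get_state()["qpos"])
for a in (1.1,30,30,30):
    q[6]+=np.radians(a); ctrl.set_joints(q); m=meas(8); print(a,"yaw",round(m[3],2),"Tz",round(m[0][2],3),"tau7",round(m[4],3),"F",m[2].round(1))
ctrl.ungrasp(); ctrl.pause(.2); print(get_state()["width"], pose()[0])
ctrl.movel([.5349,.1746,.20])
c=cam("wrist"); im,d=vision.grab_frame("wrist"); cv2.imwrite("pics/w2.png",im)
P=cloud(c,d,np.ones_like(d,bool)); s=(np.hypot(P[:,0]-.535,P[:,1]-.174)<.03)&(P[:,2]>.104)&(P[:,2]<.115)
T2=P[s][:,:2]*1000; print(len(T2),cv2.minAreaRect(T2.astype(np.float32)))
w,v=np.linalg.eigh(np.cov(T2.T)); a=v[:,1]*np.sign(v[1,1]); print(T2.mean(0),np.degrees(np.arctan2(a[1],a[0])))
K,R,t=c; x=K@(R.T@(np.array([.535,.174,.1])-t)); u,w_=(x[:2]/x[2]).astype(int); print(u,w_)
cv2.imwrite("pics/w2c.png",cv2.resize(im[max(0,w_-60):w_+60,u-80:u+80],(800,600),interpolation=cv2.INTER_CUBIC))
print(get_state()["time"],np.round(get_state()["contact_force"],1))
```

```text
at stop [ 0.61  -1.07   0.103] -11.34 -0.107
1.1 yaw -10.23 Tz 0.03 tau7 0.006 F [4.1 2.4 1.1]
30 yaw 19.61 Tz 0.013 tau7 0.023 F [3.9 3.1 1.1]
30 yaw 49.58 Tz 0.019 tau7 0.019 F [3.5 2.7 2.1]
30 yaw 79.58 Tz 0.005 tau7 0.018 F [2.7 2.7 2.1]
0.08562936361655868 [0.53505802 0.17468248 0.08778733]
682 ((534.5623168945312, 174.44503784179688), (35.29853820800781, 9.35527515411377), 79.94503784179688)
[534.66280535 174.90380215] 79.79544587235694
323 195
31.2083 [ 0.4  1.5 -0.1]
```

View pics/w2c.png

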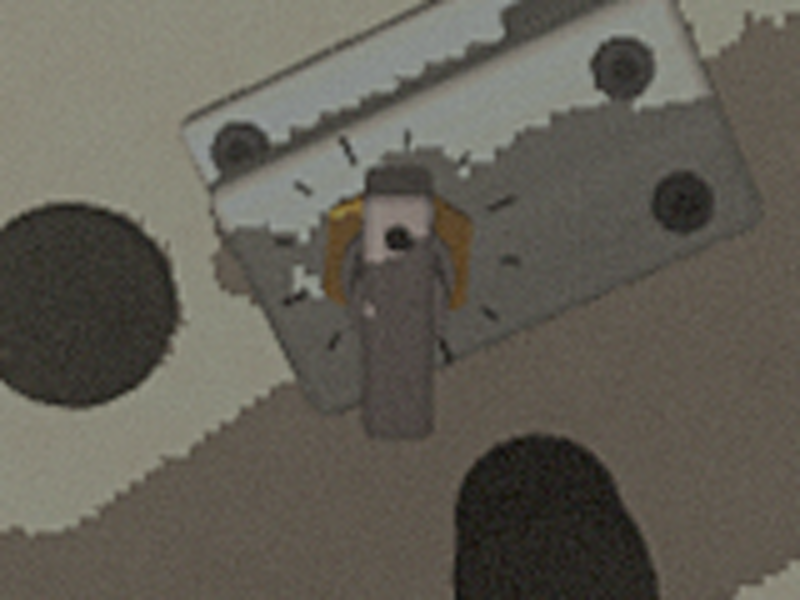

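The wing now points to yaw 79.8°, which is about 90° back from the stop at about -10.4°. The dot is at (398,238) in the crop, the bush's corners still line up with the block as before, and the cap and case look undisturbed. The fingers are clear above.

```bash
python3 -c "
from h import *
print(ticket.close_job())"
```

```text
the job is handed in; nothing more can be done
None
```

I turned the screw down until it bottomed (about 0.34 turn, with the torque staying low, roughly 0.1–0.2 N m), backed it off about 90° to a yaw of 79.8° and released it. The bush showed no visible turn, the cap and case looked undisturbed (the bar wasn't checked again), and the job was handed in at about 31 s.

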